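# Hold a spring-return bayonet cap at its vent mark

### The arm

A 6-joint arm with a two-finger parallel gripper is mounted at the origin on the work surface. World frame = base frame: x ahead of the robot, y to its left, z up, the work surface at z = 0. Lengths are in m, angles in rad, forces in N, time in s.
With the tool pointing down it reaches from about 0.4 to 0.825 m from the base axis. Payload 7 kg.
Tool frame: the origin (TCP) lies on the centre line of the jaws, within the pads' length; the fingertips stand tip_reach ahead of it and the grasp point (between the pads) is the TCP (tip_reach is the distance from the TCP to the fingertips, in m); z points along the fingers, y is the line along which they close (so a half turn about z gives the same grasp; the last joint's range is limited). The gripper opens to 88 mm and grips with 3 to 60 N. Pads are 19 mm wide; open, the fingers measure 130 mm over their backs; the gripper's body (78 mm by 193 mm) begins 47 mm behind the grasp point.
Start: joints at [1.518, 0.359, 0.012, 0, -1.224, -0.288], TCP at [0.226, 0.636, 0.246] pointing down, gripper open.
Joint ranges: [-3.07, 3.07], [-1.43, 2.12], [-1.02, 1.25], [-3.03, 1.67], [-3.05, -0], [-3.03, 3.03]. Speed limits (rad/s): [2.39, 2.39, 3.01, 3.14, 3.14, 3.14].

### API

Orientations are given as [roll, pitch, yaw] about the fixed x, y, z axes, in that order (R = Rz(yaw) Ry(pitch) Rx(roll)).
In Python, from station import get_state, grab_frame, calibration, job_done, find_in, mark_of, tip_reach gives the robot as it stands.
- The arm moves only by the shell command python3 -m handwheel 'ROWS' [OPENING] [FORCE]. ROWS is JSON, a list of rows, each an object with "delta_pos": the shift along the world's x, y, z in units of 30 mm (1.0 is 30 mm), a list of three; "dr": the turn, a rotation vector about the world's x, y, z in degrees, a list of three. In form: [{"delta_pos": [tx, ty, tz], "dr": [rx, ry, rz]}, ...]. A call has 1 to 10 rows; each row shifts and turns the commanded pose from where the row before left it; what a row does not reach is not made up. A row lasts 1/10 s, in which the tool goes at most 50 mm and 8.59 degrees, less where a joint would pass 70% of its speed; a pose out of reach is approached as far as the arm can. A call is refused whole if a number of a shift passes 1 or a number of a turn 8.59, either way. A call with a gripper value outside its range is refused whole. OPENING is the closure, from -1 (fully open) to 1 (shut), set as the call begins (- or left out, the last holds). The fingers move at their own pace and stop on an object; FORCE is the grip in N (left out, the last holds). Time passes only in rows, so rows that do not move let the fingers close. It gives the time, the measured TCP pose, the force, the opening and the grip force at its end, in the units of the state.
- get_state(): the state, without advancing time (a new reading comes with each control period).
- grab_frame(name): name is "side" or "top" or "wrist"; returns the picture (480x640x3 uint8, red, green, blue); there is no depth.
- calibration(name): a dict with "fx", "fy", "cx", "cy" (pixels), "extrinsics" (4x4, takes a point from world to camera coordinates). Camera axes: x right, y down, z forward; pixel columns grow to the right and rows downward; lengths in m; the calibration is good to about 2 mm. A picture is of the moment at which its call begins: read the wrist's pose just before it. calibration takes no time and is no camera call; for the wrist camera it gives the pose at the moment of the call.
- job_done(): hands the job in; it is judged then, once.
Trained networks look in the newest picture that a camera, given by its name, has taken for a name from the list of things; names that differ only in an ending like _2 or _b are one class to them, and where a whole thing is asked for, a point or a joint stands for the part that bears it (a point fixed in the world has none). Each returns a list of dicts, best first, with "conf" (0 to 1); they miss things now and then, are a little off and sometimes report something else, mostly with a low value. They report only what shows in the picture. A call takes as long as a camera call. They do not tell look-alikes from the thing itself.
- find_in(camera, query): "location" ([column, row] in pixels, amid what is visible of it).
- mark_of(camera, query): "location" ([column, row] in pixels: a listed point, or the origin of a listed thing).
The state is a dict: "t": time; "q": joint angles; "qd": joint speeds; "joint_efforts": joint torques, N m; "eef_pos": TCP position; "ee_rot": TCP orientation; "force": force on the tool from outside, world axes, zero at the start; "moment": the same for the moment, N m; "width": finger opening in m; "gripper_force": force on a finger pad.
Only numpy, scipy, OpenCV 4.12 (cv2) and the standard library are available. Lean on these libraries where they do the work, as an engineer would, in place of code of your own. Each camera call takes 0.05 s, during which the arm holds its last target. There are 200 camera calls.

### The job

Fit the orange bayonet cap into the round socket on the battery case, lugs down through the notches until it is fully home, then twist it clockwise (seen from above) to the yellow vent mark, halfway to the red lock mark, never turning it as far as the lock click. The cap springs back if released, so finish still gripping it steadily at the yellow mark. Leave the grey screw cap, the cell meter and the thumb screw where they are.

Things in the scene. Friction and masses are not known exactly. Their poses are not given: they have to be found in the camera images.
- cap: Loose orange bayonet cap, about 90 g, upright on the green mat. Origin: centre of its underside, z up. Black plug 33 mm across, z 0 to 13 mm; two steel lugs on it at +x and -x, 9 mm wide, reaching 23 mm from the axis, z 0 to 5; orange flange 56 mm across, z 13 to 18, with white pointers at +x and -x above the lugs. A half turn makes no difference: either lug fits either notch.
- cap_bar (a point): Middle of the cap's grip bar, on its axis 32 mm above its underside. The bar is 44 mm long along the cap's x, 14 mm thick along y, and stands on the flange from 18 to 43 mm above the underside. Pinch it across its thickness from above.
- socket: Fixed dark steel bayonet socket on the case's aluminium strip. Origin: centre of its underside, 100 mm above the bench, z up. Black base 82 mm across, 4 mm thick, with paint marks: white at +x and -x (lugs enter here), yellow 45 degrees clockwise from above of each white (vent, halfway), red 90 degrees clockwise (lock). Collar 60 mm across, top at z = 18 mm.
- socket_mouth (a point): Centre of the socket's mouth, at the collar's top, 18 mm above its origin. The lip (4 mm thick) has a 38 mm bore and two 13 mm wide notches at +x and -x, reaching 26 mm out. The cap can turn only with its lugs under the lip. Fully home its underside is 11 mm below this point (7 mm above the socket's origin), its flange 2 mm above the collar; raised against the lip it is 2 mm higher.
- core (a joint): Turn of the brass core in the socket, rad, clockwise from above positive: 0 at the notches, 1.52 at the lock. Its slots take the lugs with play, so it reads about 0.09 less than the cap's twist: 0.70 with the cap at yellow. A spring turns it back to 0 (0.035 N m at 0, 0.09 at 0.75). Spring pins make the click: the lugs meet them at about 60 degrees of twist and are past them at 90.
- power_case: Fixed dark battery case, 240 (x) by 360 (y) by 100 mm high, carrying the socket on an aluminium strip along its -x side; low fittings on the strip up to 10 mm high. Origin: centre of its underside.
- screw_cap: Loose grey round screw cap with no lugs and no bar, 50 mm across, 30 mm high, standing on the bench mat; not to be used or moved. Origin: centre of its underside.
- cell_meter: Loose black meter with a screen, 110 (x) by 68 (y) by 22 mm, lying on the case; not to be moved. Origin: centre of its underside.
- thumb_screw: Loose steel thumb screw, 32 mm disc with a stud, 16 mm high, on the case; not to be moved. Origin: centre of its underside.
Not all that is in view belongs to the job. Several things have the shape of the cap; the one meant has the colours described above.

How it is judged:
By the outcome, as a careful person would: the job done as asked, in the order asked, and still so for the second after the job is handed in, while the arm keeps its last pose, push and grip.
It also fails if it takes over 46 s, if anything falls off the work surface, if the arm or the gripper's body presses on something with over 40 N, if the wrist force passes 120 N, or if a joint passes its speed limit or range.

## Working session

There is one attempt and no reset: what is moved stays moved. The work goes in short steps, Python scripts to look and compute and a shell command to move; the robot and the scene stay as the last step left them, time stands still between calls to the robot, and variables do not carry over. Pictures are saved under pics/ and viewed, at most 10 in all, crops included, and the job is handed in when it is done.

```bash
mkdir -p pics
cat > h.py <<'E'
import numpy as np, cv2
from station import *
def save(img,name): cv2.imwrite('pics/'+name,img[:,:,::-1])
def ray(cam,px,z,K=None):
    c=K or calibration(cam); E=np.array(c['extrinsics']); R,t=E[:3,:3],E[:3,3]
    d=R.T@np.array([(px[0]-c['cx'])/c['fx'],(px[1]-c['cy'])/c['fy'],1]); o=-R.T@t
    return o+d*(z-o[2])/d[2]
def proj(cam,p,K=None):
    c=K or calibration(cam); E=np.array(c['extrinsics']); q=E[:3,:3]@p+E[:3,3]
    return [c['fx']*q[0]/q[2]+c['cx'],c['fy']*q[1]/q[2]+c['cy']]
E
python3 - <<'E'
from h import *
s=get_state();print(s,tip_reach)
for c in('top','side'):
    im=grab_frame(c);save(im,c+'0.png')
    for q in('cap','cap_bar','socket','socket_mouth','power_case','screw_cap'):
        for m in mark_of(c,q)[:5]: 
            z={'cap':0,'cap_bar':.032,'socket':.1,'socket_mouth':.118}.get(q,0)
            print(c,q,np.round(m['location'],1),round(m['conf'],2),ray(c,m['location'],z).round(4))
E
```

```text
{'t': 0.0, 'q': array([ 1.51811587e+00,  3.59402451e-01,  1.10359561e-02, -3.37369880e-04,
       -1.22407640e+00, -2.88101509e-01]), 'qd': array([-0.00064105, -0.00114834, -0.00060313, -0.00102205,  0.00032492,
        0.00127347]), 'joint_efforts': array([ 1.12979040e-03, -5.82721853e+01,  2.93051022e+01,  6.99689895e+00,
        6.87344917e-03, -1.71944484e-04]), 'eef_pos': array([0.22547446, 0.63574007, 0.24460492]), 'ee_rot': array([ 3.13992383e+00, -1.63812296e-04, -3.40896737e-01]), 'force': array([-0.45825931,  0.3756573 ,  0.12890909]), 'moment': array([-0.01921789,  0.0400189 ,  0.03007747]), 'gripper_force': 0.0, 'width': 0.08791787104237206} 0.019
top cap [392.1 224. ] 0.81 [ 0.5435 -0.1553  0.    ]
top cap [399.  277.5] 0.74 [ 0.4373 -0.1682  0.    ]
top cap [412.3 333. ] 0.59 [ 0.3315 -0.1928  0.    ]
top cap_bar [419.2 332.1] 0.98 [ 0.333  -0.1999  0.032 ]
top cap_bar [404.4 277.1] 0.93 [ 0.4347 -0.1734  0.032 ]
top cap_bar [400.  219.5] 0.79 [ 0.5458 -0.1659  0.032 ]
top socket [188.2 224.8] 0.68 [0.5127 0.2258 0.1   ]
top socket_mouth [191.  227.1] 0.57 [0.505  0.2163 0.118 ]
top power_case [208.2 208.2] 0.59 [0.5679 0.212  0.    ]
top screw_cap [467.6 208. ] 0.95 [ 0.5793 -0.3055  0.    ]
side cap [385.7 342.2] 0.95 [ 0.5467 -0.1552  0.    ]
side cap [330.8 372. ] 0.69 [ 0.4405 -0.1658  0.    ]
side cap [275.  413.4] 0.62 [ 0.3364 -0.1918  0.    ]
side cap [337.3 178. ] 0.52 [0.7082 0.2937 0.    ]
side cap_bar [271. 401.] 0.95 [ 0.3321 -0.1906  0.032 ]
side cap_bar [383.1 330.3] 0.82 [ 0.5388 -0.154   0.032 ]
side cap_bar [330.9 357.9] 0.59 [ 0.4405 -0.1638  0.032 ]
side socket [265.5 176.4] 0.97 [0.5079 0.2292 0.1   ]
side socket_mouth [264.7 168.1] 0.61 [0.5078 0.2308 0.118 ]
side power_case [293.8 209.3] 0.62 [0.568  0.2301 0.    ]
side screw_cap [338.3 176.2] 0.72 [0.7139 0.2992 0.    ]
side screw_cap [464.6 408.4] 0.57 [ 0.5822 -0.3081  0.    ]
```

Run:
```python
import cv2,numpy as np
t=cv2.imread('pics/top0.png');s=cv2.imread('pics/side0.png')
a=cv2.resize(t[190:360,350:490],None,fx=3.5,fy=3.5,interpolation=2)[:595,:]
b=cv2.resize(s[290:440,240:420],(300,250))
c=cv2.resize(t[150:300,100:280],(300,250))
r=np.vstack([b,c]);r=np.pad(r,((0,95),(0,0),(0,0)))
cv2.imwrite('pics/c1.png',np.hstack([a,r]))
```

```text
(no output)
```

View pics/c1.png

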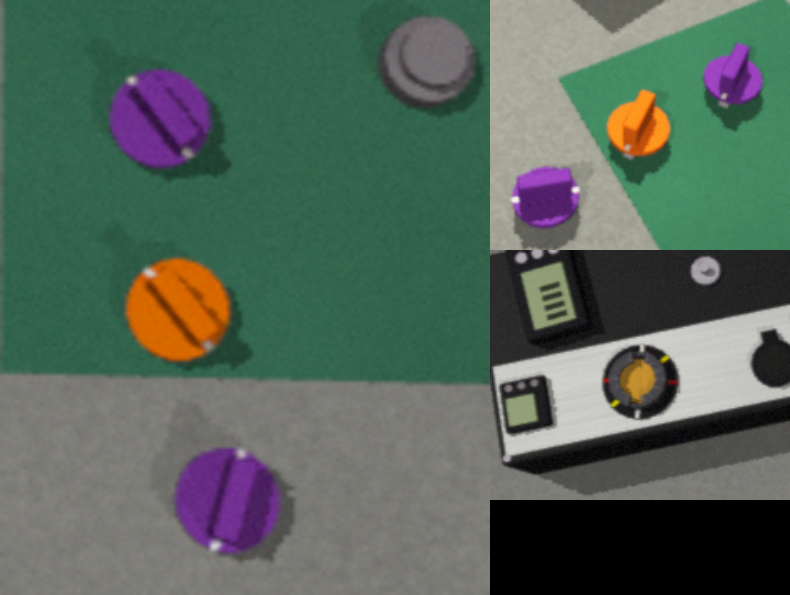

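View pics/top0.png

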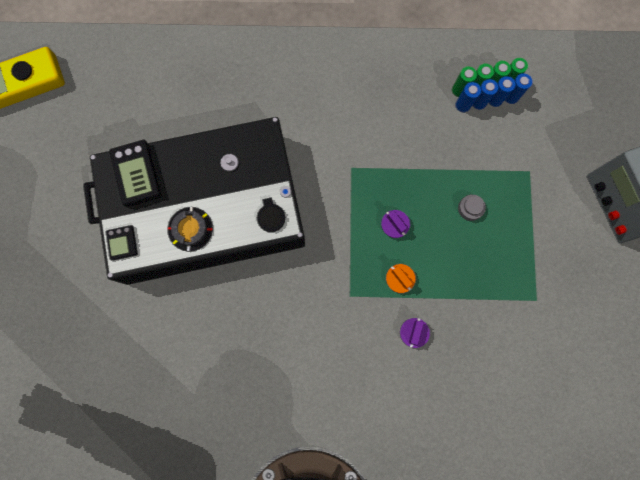

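Three look-alikes show up: purple at (397,224), orange at (401,278) and purple at (415,333). The orange one is the target: it's the only one with the described colour, and it sits on the green mat with white pointers at about (393,268) and (409,289). The socket is at (189,229), with white marks at about (190.6,209) and (188,248). Next I'll get the yaws.

Run:
```python
from h import *
a,b=ray('top',(392.9,267.7),.018),ray('top',(409.4,288.9),.018)
print('cap',(a+b)/2,np.degrees(np.arctan2(*(a-b)[[1,0]])))
a,b=ray('top',(190.6,209.4),.104),ray('top',(188.2,247.8),.104)
print('sock',(a+b)/2,np.degrees(np.arctan2(*(a-b)[[1,0]])))
c=calibration('wrist');E=np.array(c['extrinsics']);print(-E[:3,:3].T@E[:3,3],E[:3,:3],c['fx'])
```

```text
cap [ 0.43391534 -0.16943937  0.018     ] 37.96285214552612
sock [0.5051812  0.22224971 0.104     ] 0.15194787778737992
[0.29877234 0.61114235 0.3846445 ] [[-3.33304345e-01 -9.42819285e-01  9.80462812e-05]
 [-9.04657573e-01  3.19842746e-01  2.81594200e-01]
 [-2.65523802e-01  9.37678721e-02 -9.59533583e-01]] 341.2990135969638
```

```bash
python3 -m handwheel '[{"delta_pos":[0.67,-1,0],"dr":[0,0,1.4]},{"delta_pos":[0.67,-1,0],"dr":[0,0,1.4]},{"delta_pos":[0.67,-1,0],"dr":[0,0,1.4]},{"delta_pos":[0.67,-1,0],"dr":[0,0,1.4]},{"delta_pos":[0.67,-1,0],"dr":[0,0,1.4]},{"delta_pos":[0.67,-1,0],"dr":[0,0,1.4]},{"delta_pos":[0.67,-1,0],"dr":[0,0,1.4]},{"delta_pos":[0.67,-1,0],"dr":[0,0,1.4]},{"delta_pos":[0.67,-1,0],"dr":[0,0,1.4]},{"delta_pos":[0.67,-1,0],"dr":[0,0,1.4]}]' -1
python3 -m handwheel '[{"delta_pos":[0.67,-1,0],"dr":[0,0,1.4]},{"delta_pos":[0.67,-1,0],"dr":[0,0,1.4]},{"delta_pos":[0.67,-1,0],"dr":[0,0,1.4]},{"delta_pos":[0.67,-1,0],"dr":[0,0,1.4]},{"delta_pos":[0,0,0],"dr":[0,0,0]},{"delta_pos":[0,0,0],"dr":[0,0,0]},{"delta_pos":[0,0,0],"dr":[0,0,0]}]'
python3 - <<'E'
from h import *
s=get_state();print(s['eef_pos'],s['ee_rot'],s['q'].round(2));K=calibration('wrist')
im=grab_frame('wrist');save(im,'w1.png')
for q,z in(('socket',.1),('socket_mouth',.118)):
  for m in mark_of('wrist',q)[:2]: print(q,m,ray('wrist',m['location'],z,K))
import json;json.dump({k:np.array(v).tolist() for k,v in K.items()},open('K1.json','w'))
E
```

```text
t: 1.7
eef_pos: [0.4272, 0.3349, 0.2459]
ee_rot: [-3.141, -0.0, -0.095]
force: [0.9, 0.5, 1.0]
width: 0.0876
gripper_force: 0.0
t: 2.4
eef_pos: [0.5068, 0.2165, 0.2456]
ee_rot: [-3.141, -0.0, 0.001]
force: [-0.5, 0.2, -0.1]
width: 0.0876
gripper_force: 0.0
[0.50682361 0.21652151 0.24560223] [-3.14136552e+00 -7.67243350e-05  1.18567529e-03] [ 0.76  0.16 -0.26 -0.   -1.15  0.81]
socket {'location': [312.5, 228.0], 'conf': 0.93} [0.50941221 0.22380164 0.1       ]
socket_mouth {'location': [320.9, 149.8], 'conf': 0.66} [0.57537039 0.21673972 0.118     ]
socket_mouth {'location': [310.8, 237.1], 'conf': 0.55} [0.5064906  0.22479098 0.118     ]
```

View pics/w1.png

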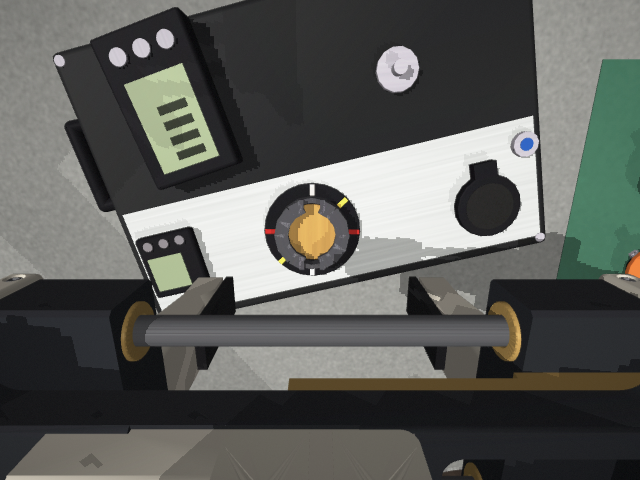

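The wrist view shows the socket at (312,230). White marks are at (312,190) and (312,271), red at (270,232) and (354,232), yellow at (342,203) and (282,261). I'll refine with those marks and then look at the cap.

```bash
python3 - <<'E'
from h import *
import json
K=json.load(open('K1.json'));im=cv2.imread('pics/w1.png')[:,:,::-1].astype(int)
r,g,b=im[...,0],im[...,1],im[...,2]
yy,xx=np.mgrid[:480,:640];rad=np.hypot(xx-312,yy-230)
ring=(rad>32)&(rad<46.5)
M={'white':(r>170)&(b>170),'red':(r>120)&(g<70),'yel':(r>150)&(g>130)&(b<100)}
for n,m in M.items():
  k,l,st,c=cv2.connectedComponentsWithStats((m&ring).astype(np.uint8))
  o=[c[i] for i in range(1,k) if st[i,4]>8]; P=[ray('wrist',x,.104,K) for x in o]
  print(n,[st[i,4] for i in range(1,k)],np.round(o,1).tolist(),np.round(P,4).tolist())
  if len(P)==2:
    d=P[0]-P[1];print('  ctr',(P[0]+P[1])/2,'ang',np.degrees(np.arctan2(d[1],d[0])),np.linalg.norm(d))
E
python3 -m handwheel '[{"delta_pos":[-0.2,-1,0],"dr":[0,0,3]},{"delta_pos":[-0.2,-1,0],"dr":[0,0,3]},{"delta_pos":[-0.2,-1,0],"dr":[0,0,3]},{"delta_pos":[-0.2,-1,0],"dr":[0,0,3]},{"delta_pos":[-0.2,-1,0],"dr":[0,0,3]},{"delta_pos":[-0.2,-1,0],"dr":[0,0,3]},{"delta_pos":[-0.2,-1,0],"dr":[0,0,3]},{"delta_pos":[-0.2,-1,-0.2],"dr":[0,0,3]},{"delta_pos":[-0.2,-1,-0.5],"dr":[0,0,3]},{"delta_pos":[-0.2,-1,-0.5],"dr":[0,0,3]}]' -1
python3 -m handwheel '[{"delta_pos":[-0.2,-1,-0.5],"dr":[0,0,3]},{"delta_pos":[-0.2,-1,-0.5],"dr":[0,0,3]},{"delta_pos":[-0.1,-0.9,-0.5],"dr":[0,0,2]},{"delta_pos":[0,0,0],"dr":[0,0,0]},{"delta_pos":[0,0,0],"dr":[0,0,0]},{"delta_pos":[0,0,0],"dr":[0,0,0]}]'
python3 - <<'E'
from h import *
s=get_state();print(s['eef_pos'],s['ee_rot'],s['q'].round(2));K=calibration('wrist')
im=grab_frame('wrist');save(im,'w2.png')
for q,z in(('cap',0),('cap_bar',.032)):
  for m in mark_of('wrist',q)[:2]: print(q,m,ray('wrist',m['location'],z,K))
import json;json.dump({k:np.array(v).tolist() for k,v in K.items()},open('K2.json','w'))
E
```

```text
white [np.int32(43), np.int32(79), np.int32(7), np.int32(1)] [[311.5, 189.1], [305.6, 272.8]] [[0.5435, 0.2244, 0.104], [0.4695, 0.23, 0.104]]
  ctr [0.5065414  0.22720666 0.104     ] ang -4.322616199874534 0.07419638408102625
red [np.int32(44), np.int32(40)] [[269.9, 231.0], [353.5, 231.5]] [[0.5078, 0.26, 0.104], [0.5075, 0.1888, 0.104]]
  ctr [0.50761998 0.22438885 0.104     ] ang 89.73764371966037 0.0712541845821902
yel [np.int32(21), np.int32(1), np.int32(6), np.int32(4)] [[340.3, 203.2]] [[0.5318, 0.2004, 0.104]]
t: 3.55
eef_pos: [0.447, -0.0842, 0.2097]
ee_rot: [3.141, -0.002, 0.529]
force: [0.9, -0.3, -0.6]
width: 0.0877
gripper_force: 0.0
t: 4.15
eef_pos: [0.4327, -0.1702, 0.1651]
ee_rot: [3.141, -0.001, 0.665]
force: [0.1, -0.8, 0.3]
width: 0.0877
gripper_force: 0.0
[ 0.43269195 -0.17015128  0.16512848] [ 3.14089398e+00 -7.63700822e-04  6.65076859e-01] [ 0.05  0.08 -0.55  0.   -0.94  2.19]
cap {'location': [320.0, 220.9], 'conf': 0.87} [ 0.43616831 -0.16773542  0.        ]
cap {'location': [277.1, 313.3], 'conf': 0.8} [ 3.35686147e-01 -1.92450362e-01 -5.55111512e-17]
cap_bar {'location': [399.3, 114.4], 'conf': 0.75} [ 0.54376869 -0.1590849   0.032     ]
cap_bar {'location': [317.9, 227.7], 'conf': 0.7} [ 0.43663545 -0.16519028  0.032     ]
```

View pics/w2.png

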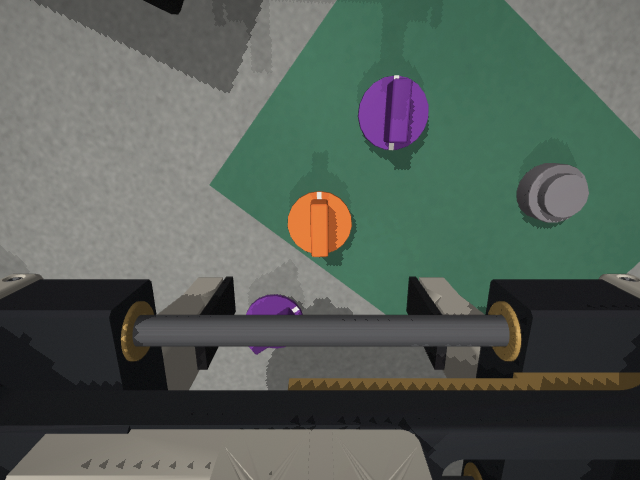

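The wrist view confirms the orange cap at (320,222), with its bar aligned with the image columns. So the tool yaw already matches it. I'll fit its centre from the flange and the bar.

Run:
```python
from h import *
import json
K=json.load(open('K2.json'));im=cv2.imread('pics/w2.png').astype(np.uint8)
h=cv2.cvtColor(im,cv2.COLOR_BGR2HSV);m=cv2.inRange(h,(5,120,80),(20,255,255));m[270:]=0
k,l,st,c=cv2.connectedComponentsWithStats(m);i=1+st[1:,4].argmax();M=l==i
print(st[i]);R=[(y,)+tuple(np.where(M[y])[0][[0,-1]]) for y in range(st[i,1],st[i,1]+st[i,3],4)];print(R)
x0,y0,w,hh,_=st[i]
mid=(x0+w/2-.5)
# flange circle fit: edge points at z=.018 projected to world, excluding bottom
cs=max(cv2.findContours(M.astype(np.uint8),0,1)[0],key=cv2.contourArea)[:,0]
P=np.array([ray('wrist',p,.018,K)[:2] for p in cs if p[1]<248 and not(312<p[0]<327)])
A=np.c_[2*P,np.ones(len(P))];s=np.linalg.lstsq(A,(P**2).sum(1),rcond=None)[0];print('ctr',s[:2],'r',np.sqrt(s[2]+s[0]**2+s[1]**2))
E=np.array(K['extrinsics'])
g=cv2.cvtColor(im,cv2.COLOR_BGR2GRAY)
for y in (206,214,222,230,238,246): print(y,im[y,306:334,2].tolist())
```

```text
[ 288  191   64   66 3179]
[(191, np.int64(322), np.int64(322)), (195, np.int64(304), np.int64(334)), (199, np.int64(298), np.int64(340)), (203, np.int64(295), np.int64(344)), (207, np.int64(292), np.int64(346)), (211, np.int64(290), np.int64(349)), (215, np.int64(288), np.int64(350)), (219, np.int64(288), np.int64(350)), (223, np.int64(288), np.int64(351)), (227, np.int64(288), np.int64(351)), (231, np.int64(289), np.int64(349)), (235, np.int64(290), np.int64(348)), (239, np.int64(292), np.int64(346)), (243, np.int64(295), np.int64(343)), (247, np.int64(300), np.int64(338)), (251, np.int64(306), np.int64(332)), (255, np.int64(312), np.int64(327))]
ctr [ 0.43763831 -0.1657381 ] r 0.027361487016308392
206 [229, 229, 229, 229, 177, 224, 229, 229, 229, 229, 229, 229, 229, 229, 229, 230, 229, 230, 230, 229, 215, 172, 144, 172, 228, 229, 229, 229]
214 [229, 230, 229, 229, 185, 223, 229, 229, 229, 229, 229, 230, 229, 229, 229, 229, 230, 229, 229, 230, 217, 175, 142, 165, 166, 165, 165, 165]
222 [229, 229, 229, 229, 174, 222, 228, 229, 230, 230, 229, 229, 229, 229, 230, 229, 230, 230, 229, 229, 219, 180, 142, 165, 166, 166, 165, 166]
230 [230, 230, 229, 229, 201, 222, 229, 230, 229, 230, 229, 229, 229, 229, 229, 229, 229, 229, 229, 229, 220, 184, 144, 164, 166, 166, 166, 165]
238 [229, 230, 229, 229, 230, 214, 229, 229, 230, 230, 229, 229, 229, 229, 229, 229, 229, 229, 229, 230, 221, 189, 145, 164, 166, 166, 166, 165]
246 [230, 230, 229, 229, 229, 192, 227, 229, 229, 229, 229, 229, 230, 229, 230, 229, 230, 229, 229, 229, 221, 189, 147, 165, 166, 166, 166, 166]
```

```bash
python3 -m handwheel '[{"delta_pos":[0.16,0.14,-0.9],"dr":[0,0,0]},{"delta_pos":[0,0,-0.9],"dr":[0,0,0]},{"delta_pos":[0,0,-0.9],"dr":[0,0,0]},{"delta_pos":[0,0,-0.8],"dr":[0,0,0]},{"delta_pos":[0,0,-0.4],"dr":[0,0,0]},{"delta_pos":[0,0,-0.2],"dr":[0,0,0]},{"delta_pos":[0,0,0],"dr":[0,0,0]},{"delta_pos":[0,0,0],"dr":[0,0,0]}]' -1
python3 - <<'E'
from h import *
s=get_state();print(s['eef_pos'],s['force']);save(grab_frame('wrist'),'w3.png')
E
```

```text
t: 5.1
eef_pos: [0.4375, -0.1664, 0.0422]
ee_rot: [3.141, -0.001, 0.665]
force: [-0.6, 0.4, 0.3]
width: 0.0877
gripper_force: 0.0
[ 0.43749775 -0.16642855  0.04224122] [-0.55605415  0.44344479  0.33538616]
```

View pics/w3.png

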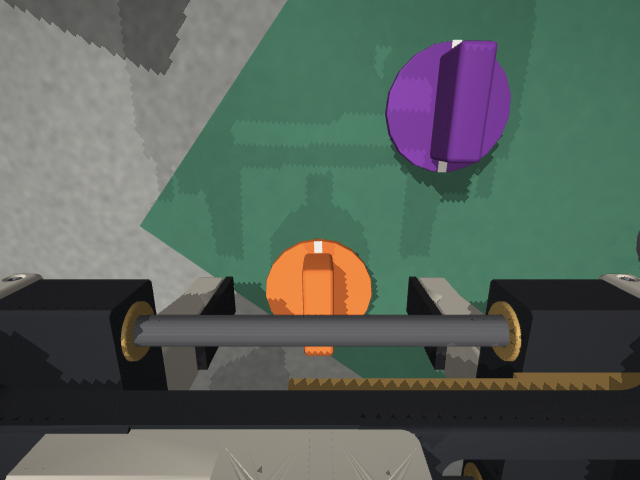

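The bar is centred between the open fingers: it spans columns 303–334, and the midline between the fingers is about column 320. I'll lower slightly, grip and lift.

```bash
python3 -m handwheel '[{"delta_pos":[0,0,-0.06],"dr":[0,0,0]},{"delta_pos":[0,0,0],"dr":[0,0,0]},{"delta_pos":[0,0,0],"dr":[0,0,0]},{"delta_pos":[0,0,0],"dr":[0,0,0]},{"delta_pos":[0,0,0],"dr":[0,0,0]},{"delta_pos":[0,0,0],"dr":[0,0,0]},{"delta_pos":[0,0,0],"dr":[0,0,0]},{"delta_pos":[0,0,0],"dr":[0,0,0]}]' 1 30
python3 -m handwheel '[{"delta_pos":[0,0,0.2],"dr":[0,0,0]},{"delta_pos":[0,0,0.5],"dr":[0,0,0]},{"delta_pos":[0,0,0.8],"dr":[0,0,0]},{"delta_pos":[0,0,1],"dr":[0,0,0]},{"delta_pos":[0,0,1],"dr":[0,0,0]},{"delta_pos":[0,0,1],"dr":[0,0,0]},{"delta_pos":[0,0,0.6],"dr":[0,0,0]},{"delta_pos":[0,0,0],"dr":[0,0,0]},{"delta_pos":[0,0,0],"dr":[0,0,0]}]'
```

```text
t: 5.95
eef_pos: [0.4368, -0.1667, 0.0397]
ee_rot: [-3.142, 0.0, 0.664]
force: [0.2, 0.8, -0.4]
width: 0.029
gripper_force: 0.0
t: 6.85
eef_pos: [0.4365, -0.1665, 0.1927]
ee_rot: [-3.142, -0.001, 0.664]
force: [-0.7, 0.1, -1.7]
width: 0.0132
gripper_force: 30.0
```

The fingers were still closing when the lift began, so I'll check the grip.

Run:
```python
from h import *
s=get_state();print(s['eef_pos'],s['force']);a=grab_frame('wrist');b=grab_frame('side')
save(a,'w4.png');u,v=map(int,proj('side',s['eef_pos']));print(u,v)
c=cv2.resize(b[v-60:v+90,u-75:u+75],(400,400),interpolation=2)
save(np.hstack([cv2.resize(a[200:440,200:440],(400,400)),c]),'c4.png')
```

```text
[ 0.43646353 -0.16650931  0.19274887] [-0.69228617  0.13789918 -1.68158818]
333 282
```

View pics/c4.png

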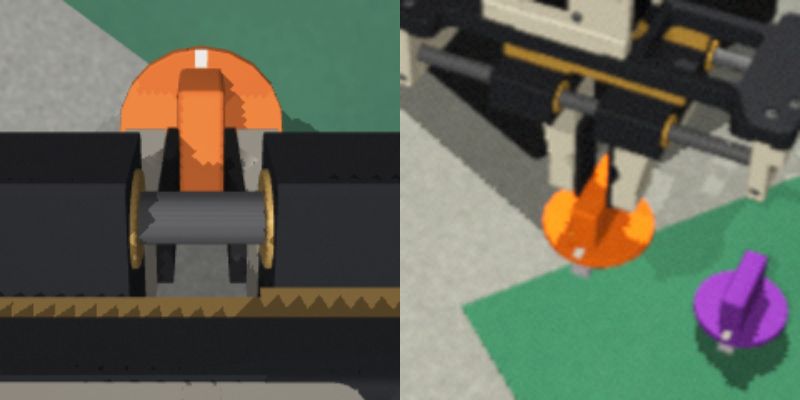

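The cap was caught late, so the fingers hold only the top of the bar. I'll set it back on the mat by feel and regrip lower.

```bash
python3 -m handwheel '[{"delta_pos":[0,0,-0.8],"dr":[0,0,0]},{"delta_pos":[0,0,-1],"dr":[0,0,0]},{"delta_pos":[0,0,-1],"dr":[0,0,0]},{"delta_pos":[0,0,-1],"dr":[0,0,0]},{"delta_pos":[0,0,-0.5],"dr":[0,0,0]},{"delta_pos":[0,0,0],"dr":[0,0,0]}]'
python3 -m handwheel '[{"delta_pos":[0,0,-0.06],"dr":[0,0,0]},{"delta_pos":[0,0,-0.06],"dr":[0,0,0]}]'
python3 -m handwheel '[{"delta_pos":[0,0,-0.06],"dr":[0,0,0]},{"delta_pos":[0,0,-0.06],"dr":[0,0,0]}]'
```

```text
t: 7.55
eef_pos: [0.4345, -0.1667, 0.0609]
ee_rot: [-3.138, 0.005, 0.664]
force: [0.1, -0.2, -0.5]
width: 0.0134
gripper_force: 30.0
t: 7.75
eef_pos: [0.4373, -0.1667, 0.0606]
ee_rot: [3.141, -0.001, 0.665]
force: [0.7, -0.3, -0.4]
width: 0.0132
gripper_force: 30.0
t: 7.95
eef_pos: [0.4379, -0.1668, 0.0585]
ee_rot: [3.14, -0.001, 0.666]
force: [-9.0, 6.3, 38.4]
width: 0.0131
gripper_force: 30.1
```

Contact was at TCP z 0.0585. I'll open partway, lower and regrip, waiting long enough this time.

```bash
python3 -m handwheel '[{"delta_pos":[0,0,0.04],"dr":[0,0,0]},{"delta_pos":[0,0,0],"dr":[0,0,0]},{"delta_pos":[0,0,0],"dr":[0,0,0]},{"delta_pos":[0,0,0],"dr":[0,0,0]},{"delta_pos":[0,0,-0.25],"dr":[0,0,0]},{"delta_pos":[0,0,-0.25],"dr":[0,0,0]},{"delta_pos":[0,0,-0.08],"dr":[0,0,0]},{"delta_pos":[0,0,0],"dr":[0,0,0]},{"delta_pos":[0,0,0],"dr":[0,0,0]}]' 0.1
python3 - <<'E'
from h import *
save(grab_frame('wrist'),'w5.png')
E
python3 -m handwheel '[{"delta_pos":[0,0,0],"dr":[0,0,0]},{"delta_pos":[0,0,0],"dr":[0,0,0]},{"delta_pos":[0,0,0],"dr":[0,0,0]},{"delta_pos":[0,0,0],"dr":[0,0,0]},{"delta_pos":[0,0,0],"dr":[0,0,0]},{"delta_pos":[0,0,0],"dr":[0,0,0]},{"delta_pos":[0,0,0],"dr":[0,0,0]}]' 1 30
```

```text
t: 8.85
eef_pos: [0.4367, -0.1667, 0.0401]
ee_rot: [-3.141, 0.001, 0.665]
force: [-0.4, -0.1, 0.2]
width: 0.0396
gripper_force: 0.0
t: 9.6
eef_pos: [0.4369, -0.1666, 0.0405]
ee_rot: [3.141, -0.0, 0.665]
force: [0.5, 0.1, 1.2]
width: 0.0139
gripper_force: 30.0
```

```bash
python3 -m handwheel '[{"delta_pos":[0,0,0.4],"dr":[0,0,0]},{"delta_pos":[0,0,0.8],"dr":[0,0,0]},{"delta_pos":[0,0,1],"dr":[0,0,0]},{"delta_pos":[0,0,1],"dr":[0,0,0]},{"delta_pos":[0,0,1],"dr":[0,0,0]},{"delta_pos":[0,0,1],"dr":[0,0,0]},{"delta_pos":[0.16,0.9,0.5],"dr":[0,0,-2.7]},{"delta_pos":[0.18,0.9,0],"dr":[0,0,-2.7]},{"delta_pos":[0.18,0.9,0],"dr":[0,0,-2.7]},{"delta_pos":[0.18,0.9,0],"dr":[0,0,-2.7]}]'
python3 -m handwheel '[{"delta_pos":[0.18,0.9,0],"dr":[0,0,-2.7]},{"delta_pos":[0.18,0.9,0],"dr":[0,0,-2.7]},{"delta_pos":[0.18,0.9,0],"dr":[0,0,-2.7]},{"delta_pos":[0.18,0.9,0],"dr":[0,0,-2.7]},{"delta_pos":[0.18,0.9,0],"dr":[0,0,-2.7]},{"delta_pos":[0.18,0.9,0],"dr":[0,0,-2.7]},{"delta_pos":[0.18,0.9,0],"dr":[0,0,-2.7]},{"delta_pos":[0.18,0.9,0],"dr":[0,0,-2.7]},{"delta_pos":[0.18,0.9,0],"dr":[0,0,-2.7]},{"delta_pos":[0.01,0.44,0],"dr":[0,0,-0.3]}]'
python3 -m handwheel '[{"delta_pos":[0,0,0],"dr":[0,0,0]},{"delta_pos":[0,0,0],"dr":[0,0,0]},{"delta_pos":[0,0,0],"dr":[0,0,0]}]'
python3 - <<'E'
from h import *
s=get_state();p=s['eef_pos'];print(p,s['ee_rot'],s['force']);K=calibration('wrist')
a=grab_frame('wrist');save(a,'w6.png');b=grab_frame('side');save(b,'s6.png');d=grab_frame('top');save(d,'t6.png')
m=cv2.inRange(cv2.cvtColor(a,cv2.COLOR_RGB2HSV),(5,150,120),(20,255,255));m[278:]=0;m[:,:240]=0;m[:,400:]=0
cs=max(cv2.findContours(m,0,1)[0],key=cv2.contourArea)[:,0]
zf=p[2]-.0403+.018
P=np.array([ray('wrist',q,zf,K)[:2] for q in cs if q[1]<272 and not(311<q[0]<327)])
A=np.c_[2*P,np.ones(len(P))];x=np.linalg.lstsq(A,(P**2).sum(1),rcond=None)[0];print('ctr',x[:2],'r',np.sqrt(x[2]+x[0]**2+x[1]**2),len(P))
# fixed radius fit
from scipy.optimize import least_squares
print(least_squares(lambda c:np.hypot(*(P-c).T)-.028,x[:2],loss='soft_l1',f_scale=.0005).x)
u,v=map(int,proj('side',p));e=b[v-75:v+75,u-90:u+90]
save(np.hstack([a[190:430,170:470],cv2.resize(e,(288,240),interpolation=2)]),'c6.png')
E
```

```text
t: 10.6
eef_pos: [0.4576, -0.0576, 0.2113]
ee_rot: [-3.141, -0.0, 0.474]
force: [0.3, -0.9, -1.5]
width: 0.0137
gripper_force: 30.0
t: 11.6
eef_pos: [0.5069, 0.1993, 0.2108]
ee_rot: [3.141, 0.001, 0.046]
force: [-0.4, -0.1, -1.8]
width: 0.0138
gripper_force: 30.0
t: 11.9
eef_pos: [0.5064, 0.1967, 0.2113]
ee_rot: [3.141, 0.0, 0.047]
force: [0.1, -0.1, -1.7]
width: 0.014
gripper_force: 30.0
[0.50636934 0.19669426 0.21125404] [3.14136376e+00 4.57887423e-04 4.65936040e-02] [ 0.13971082 -0.10640263 -1.72205669]
ctr [0.52301665 0.19850777] r 0.016059205179808855 162
[0.50785492 0.19757058]
```

View pics/c6.png

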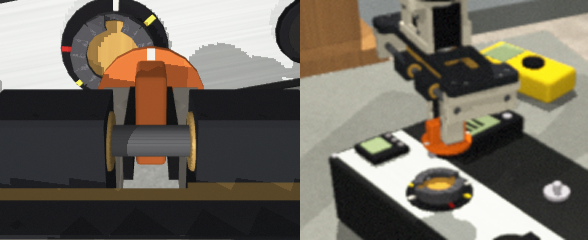

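The cap is held square and low, with its flange at (322,250). The socket is visible behind it. Relative to the socket it needs about +27 mm in y and −2.7° of yaw, then a descent to just above the mouth.

```bash
python3 -m handwheel '[{"delta_pos":[0,0.45,0],"dr":[0,0,-1.4]},{"delta_pos":[0,0.45,0],"dr":[0,0,-1.3]},{"delta_pos":[0,0,-0.5],"dr":[0,0,0]},{"delta_pos":[0,0,-0.7],"dr":[0,0,0]},{"delta_pos":[0,0,-0.4],"dr":[0,0,0]},{"delta_pos":[0,0,0],"dr":[0,0,0]},{"delta_pos":[0,0,0],"dr":[0,0,0]}]'
python3 - <<'E'
from h import *
s=get_state();p=s['eef_pos'];print(p,s['ee_rot'],s['force'])
E=lambda c:[np.round(proj(c,np.array(q)),1).tolist() for q in([.507,.224,.118],[p[0]+.001,p[1],p[2]-.0223])]
for c in('top','side'):
  im=grab_frame(c);save(im,c+'7.png');print(c,E(c))
b=cv2.imread('pics/side7.png');t=cv2.imread('pics/top7.png')
cv2.imwrite('pics/c7.png',np.hstack([cv2.resize(x,(400,400),interpolation=2) for x in(b[115:215,215:315],t[180:280,140:240])]))
E
```

```text
t: 12.75
eef_pos: [0.5071, 0.2244, 0.1638]
ee_rot: [3.141, -0.0, -0.0]
force: [0.6, -0.1, -0.1]
width: 0.0141
gripper_force: 30.0
[0.5070663  0.22439798 0.16381585] [ 3.14139674e+00 -3.46013247e-04 -4.97087864e-04] [ 0.61374532 -0.08472099 -0.06578031]
top [[186.7, 225.9], [183.4, 222.5]]
side [[265.7, 169.9], [265.6, 159.1]]
```

View pics/c7.png

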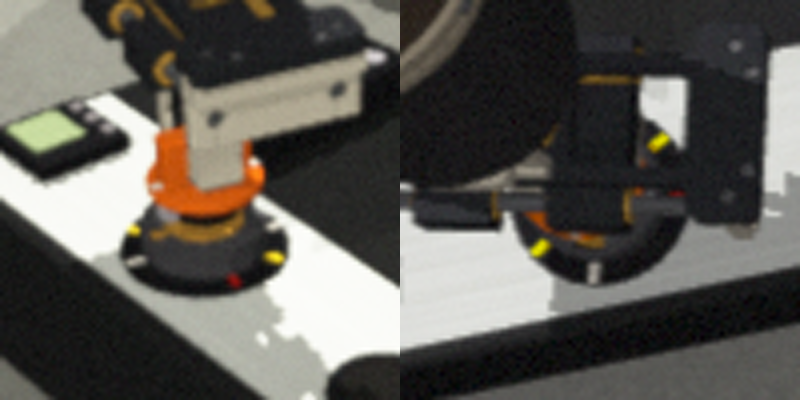

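In the side view the cap flange (column 206) sits centred over the socket base (column 205). I'll descend in small steps and watch the force.

```bash
python3 -m handwheel '[{"delta_pos":[0,0,-0.12],"dr":[0,0,0]},{"delta_pos":[0,0,-0.1],"dr":[0,0,0]},{"delta_pos":[0,0,0],"dr":[0,0,0]}]'
python3 -m handwheel '[{"delta_pos":[0,0,-0.06],"dr":[0,0,0]},{"delta_pos":[0,0,-0.06],"dr":[0,0,0]},{"delta_pos":[0,0,0],"dr":[0,0,0]}]'
```

```text
t: 13.15
eef_pos: [0.5065, 0.2244, 0.1565]
ee_rot: [3.141, 0.0, -0.001]
force: [-0.4, 0.2, -1.5]
width: 0.0135
gripper_force: 30.0
t: 13.45
eef_pos: [0.5066, 0.2245, 0.1528]
ee_rot: [3.141, 0.0, -0.001]
force: [-0.7, 0.1, -0.8]
width: 0.0137
gripper_force: 30.0
```

```bash
python3 -c "
from h import *
s=get_state();print(s['eef_pos'],s['force'],s['moment'])"
```

```text
[0.50657895 0.22445159 0.15283907] [-0.67933266  0.0709306  -0.77345199] [-0.07337062 -0.01012134 -0.03598854]
```

The lugs are passing through the notches freely, so I'll continue to home.

```bash
python3 -m handwheel '[{"delta_pos":[0,0,-0.06],"dr":[0,0,0]},{"delta_pos":[0,0,-0.05],"dr":[0,0,0]},{"delta_pos":[0,0,0],"dr":[0,0,0]}]'
python3 -m handwheel '[{"delta_pos":[0,0,-0.03],"dr":[0,0,0]},{"delta_pos":[0,0,-0.02],"dr":[0,0,0]},{"delta_pos":[0,0,0],"dr":[0,0,0]}]'
```

```text
t: 13.75
eef_pos: [0.5066, 0.2245, 0.1496]
ee_rot: [3.141, 0.0, -0.0]
force: [-0.2, 0.0, -0.9]
width: 0.0135
gripper_force: 30.0
t: 14.05
eef_pos: [0.5067, 0.2246, 0.1483]
ee_rot: [3.142, 0.0, -0.0]
force: [-0.0, -0.2, -0.7]
width: 0.0139
gripper_force: 30.0
```

```bash
python3 -m handwheel '[{"delta_pos":[0,0,-0.02],"dr":[0,0,0]},{"delta_pos":[0,0,-0.02],"dr":[0,0,0]},{"delta_pos":[0,0,0],"dr":[0,0,0]}]'
```

```text
t: 14.35
eef_pos: [0.5068, 0.2246, 0.1475]
ee_rot: [-3.142, -0.0, -0.0]
force: [-0.5, -0.5, 2.2]
width: 0.0142
gripper_force: 30.0
```

```bash
python3 -m handwheel '[{"delta_pos":[0,0,-0.01],"dr":[0,0,0]},{"delta_pos":[0,0,-0.01],"dr":[0,0,0]},{"delta_pos":[0,0,0],"dr":[0,0,0]}]'
```

```text
t: 14.65
eef_pos: [0.5068, 0.2246, 0.1474]
ee_rot: [-3.141, -0.001, -0.0]
force: [-3.4, -0.6, 7.5]
width: 0.014
gripper_force: 30.0
```

Home at TCP z 0.1474, where 0.1473 was expected, with firm contact. I'll ease the push slightly, firm up the grip and start twisting clockwise.

```bash
python3 -m handwheel '[{"delta_pos":[0,0,0.01],"dr":[0,0,0]},{"delta_pos":[0,0,0],"dr":[0,0,-3]},{"delta_pos":[0,0,0],"dr":[0,0,-4]},{"delta_pos":[0,0,0],"dr":[0,0,-4]},{"delta_pos":[0,0,0],"dr":[0,0,-4]},{"delta_pos":[0,0,0],"dr":[0,0,0]},{"delta_pos":[0,0,0],"dr":[0,0,0]}]' 1 42
python3 -c "
from h import *
s=get_state();print(s['eef_pos'],s['ee_rot'],s['force'],s['moment'])"
```

```text
t: 15.35
eef_pos: [0.5072, 0.2246, 0.1474]
ee_rot: [-3.141, -0.001, -0.26]
force: [-0.8, -1.0, 5.5]
width: 0.0135
gripper_force: 42.0
[0.50722921 0.22464226 0.14744613] [-3.14102186e+00 -1.01662661e-03 -2.59755041e-01] [-0.82462622 -1.048489    5.47676706] [-0.5832308   0.07961584  0.01432317]
```

```bash
python3 -m handwheel '[{"delta_pos":[0,0,0],"dr":[0,0,-4]},{"delta_pos":[0,0,0],"dr":[0,0,-5]},{"delta_pos":[0,0,0],"dr":[0,0,-5]},{"delta_pos":[0,0,0],"dr":[0,0,-5]},{"delta_pos":[0,0,0],"dr":[0,0,-5]},{"delta_pos":[0,0,0],"dr":[0,0,-4]},{"delta_pos":[0,0,0],"dr":[0,0,-2]},{"delta_pos":[0,0,0],"dr":[0,0,0]},{"delta_pos":[0,0,0],"dr":[0,0,0]},{"delta_pos":[0,0,0],"dr":[0,0,0]}]'
python3 - <<'E'
from h import *
s=get_state();print(s['eef_pos'],s['ee_rot'],s['force'],s['moment'])
a=grab_frame('wrist');b=grab_frame('side');save(a,'w8.png');save(b,'s8.png')
save(np.hstack([cv2.resize(b[115:215,215:315],(400,400),interpolation=2),cv2.resize(a[170:350,230:410],(400,400),interpolation=2)]),'c8.png')
E
```

```text
t: 16.35
eef_pos: [0.5071, 0.2242, 0.1474]
ee_rot: [-3.141, -0.001, -0.783]
force: [-0.2, -3.0, 6.1]
width: 0.0135
gripper_force: 42.0
[0.50708548 0.22415704 0.14743208] [-3.14140564e+00 -8.58517278e-04 -7.83164778e-01] [-0.19152824 -2.95548169  6.07019651] [-1.17560777  0.01438628  0.10366927]
```

View pics/c8.png

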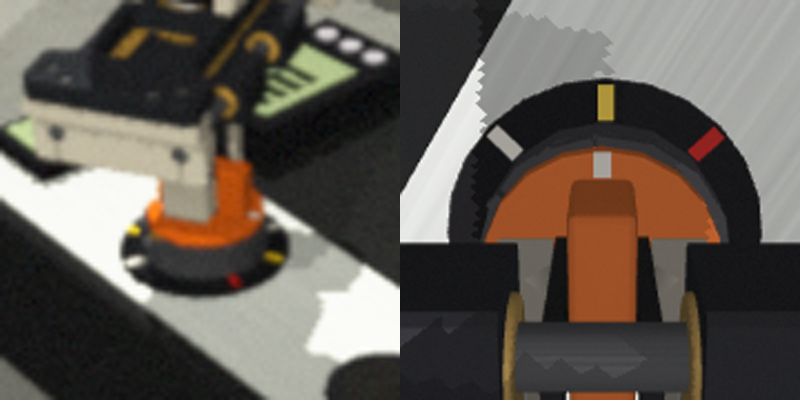

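The wrist view shows the cap's pointer (602,165) lined up with the yellow mark (605,102). The flange is seated, yaw is −44.9°, and the spring torque is held steady at about 0.10 N m. Handing in.

```bash
python3 -c "
from station import *
print(job_done())"
```

```text
the job is handed in; nothing more can be done
None
```

The orange cap is fully home in the socket, twisted clockwise to the yellow vent mark (tool yaw −44.9°) without reaching the lock click, and still gripped steadily there; I handed it in at about 16.5 s, after setting the cap back on the mat once to regrip it, and the hand-in returned no verdict.

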